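# Unclamp the tested drive and put it in the green tray

## Robot

A 7-joint arm with a two-finger parallel gripper is mounted at the origin on the work surface. World frame = base frame: x ahead of the robot, y to its left, z up, the work surface at z = 0. Lengths are in m, angles in degrees, forces in N, time in s.
With the tool pointing down it reaches from about 0.425 to 0.875 m from the base axis. Payload 4.7 kg.
Tool frame: the origin (TCP) lies at the very end of the fingers, on their centre line; the grasp point (between the pads) lies 19 mm behind it (env.grip_point_offset is the distance from the TCP to the grasp point, in m); z points along the fingers, y is the line along which they close (so a half turn about z gives the same grasp; the last joint's range is limited). The gripper opens to 87 mm and grips with 3 to 60 N. Pads are 19 mm wide; open, the fingers measure 117 mm over their backs; the gripper's body (75 mm by 190 mm) begins 51 mm behind the grasp point.
Start: joints at [-69.781, 18.392, -4.016, 83.108, 1.295, 78.541, -3.26], TCP at [0.216, 0.613, 0.223] pointing down, gripper open.
Joint ranges: [-163.93, 163.93], [-17.29, 119.83], [-79.2, 71.16], [3.27, 140.29], [-89.18, 269.18], [5.43, 117.66], [-154.24, 154.24]. Speed limits (degrees/s): [147.25, 147.25, 180, 180, 180, 180, 180].

## Interface

Orientations are given as [roll, pitch, yaw] about the fixed x, y, z axes, in that order (R = Rz(yaw) Ry(pitch) Rx(roll)).
In Python, from cell import env gives the robot as it stands.
- The arm moves only by the tool jog_arm, never from a script. Its argument "motion" is a list of rows, each an object of numbers: "x", "y", "z": the shift along the tool's x, y, z in cm; "ax", "ay", "az": the turn, a rotation vector about the tool's x, y, z in degrees. In form: [{"x": .., "y": .., "z": .., "ax": .., "ay": .., "az": ..}, ...]. A call has exactly 5 rows; each row shifts and turns the commanded pose from where the row before left it, along the tool's axes as they then stand; what a row does not reach is not made up. A row lasts 1/10 s, in which the tool goes at most 50 mm and 8.59 degrees, less where a joint would pass 70% of its speed; a pose out of reach is approached as far as the arm can. A call is refused whole if a number of a shift passes 5 or a number of a turn 8.59, either way. A call with a gripper value outside its range is refused whole. "claw" is the gripper command: -1 is shut, 1 is fully open, values between are in proportion, set as the call begins (left out, the last holds). The fingers move at their own pace and stop on an object; "squeeze" is the grip in N (left out, the last holds). Time passes only in rows, so rows that do not move let the fingers close, or fill a call up. It gives the time, the measured TCP pose, the force, the opening and the grip force at its end, in the units of the state.
- env.get_obs(): the state, without advancing time (a new reading comes with each control period).
- env.read_camera(name): name is "scene" or "top"; returns the picture (384x512x3 uint8, red, green, blue); there is no depth.
- env.camera_params(name): a dict with "fx", "fy", "cx", "cy" (pixels), "k1" (the pictures are not rectified: a ray, as slopes to the right and down, at radius r is drawn at 1 + k1 r^2 times it, then the intrinsics apply), "extrinsics" (4x4, takes a point from world to camera coordinates). Camera axes: x right, y up, looking along -z (the intrinsics and any distortion apply to the point x, -y, -z); pixel columns grow to the right and rows downward; lengths in m; the calibration is good to about 2 mm. A picture is of the moment at which its call begins. camera_params takes no time and is no camera call.
- env.sign_off(): hands the job in; it is judged then, once.
The state is a dict: "time_s": time; "qpos": joint angles; "joint_velocities": joint speeds; "effort": joint torques, N m; "tool_pos": TCP position; "tool_rot": TCP orientation; "force": force on the tool from outside, world axes, zero at the start; "wrist_torque": the same for the moment, N m; "grip_width": finger opening in m; "grasp_force": force on a finger pad.
Only numpy, scipy, OpenCV 4.12 (cv2) and the standard library are available. Lean on these libraries where they do the work, as an engineer would, in place of code of your own. Each camera call takes 0.05 s, during which the arm holds its last target. There are 200 camera calls.

## Task

Flip the red handle of the toggle clamp over to open it, then take the silver drive out of the test fixture and lay it flat in the green tray without dropping it. Leave the clamp open and let go of everything.

Things in the scene. Friction and masses are not known exactly. Their poses are not given: they have to be found in the camera images.
- clamp (a joint): Angle of the clamp handle on the fixed black fixture (base 210 x 100 x 12 mm). 0 to 0.1: clamped, red handle upright, steel bar level with its foot on the drive. 1.35: open, handle thrown over away from the drive, bar upright clear of it. Level pivot 60 mm above the desk, along the drive's y. Over-centre: below 0.4 it falls back, beyond 0.75 it falls open by its weight; 1 to 3 N at the grip.
- clamp_grip (a point): Point on the axis of the red handle (16 mm thick grip, 40 to 95 mm from the pivot), 70 mm from the pivot; 130 mm up when clamped, 95 mm from the drive's centre on its +x side. Push it away from the drive, then withdraw upwards. The gap between them is free above 66 mm. When open the bar reaches 145 mm up, at least 60 mm from the drive's centre. Site z runs along the handle, outward.
- drive: Silver drive with blue ends, 90 (x) x 44 (y) x 24 (z) mm, 0.14 kg; origin at the centre of its underside, z up, +x towards the clamp. Starts level, 25 mm above the desk, on a 34 mm wide support; end stops and pins 36 mm either side of its middle rise 8 mm above its underside. Mid long sides are free for fingers down to 12 mm above the desk. The black drive of the same shape is not wanted.
- tray: Green open tray, fixed on the desk, 200 (x) x 140 (y) x 30 (height) mm outside, walls and floor 4 mm thick; origin at the centre of its underside, z up, x along its length. A black tray of the same shape stands beside it; which is nearer the fixture varies.

How it is judged (in metres and radians):
On the way:
1. the clamp is flipped fully open (handle beyond 1.1 rad) with the drive still in the fixture (moved less than 15 mm) (value of joint clamp above 1.1 rad and distance of drive from where it was at the start of the episode below 0.015 m), for 0.2 s.
At the end, for the whole second after the job is handed in: The drive lies the right way up, flat (within 10 degrees) and at rest on the floor of the green tray (underside at most 10 mm above the tray's underside), and the clamp's handle is still open (beyond 1.1 rad) (value of joint clamp above 1.1 rad and x of drive in the frame of tray between -0.08 and 0.08 m and y of drive in the frame of tray between -0.055 and 0.055 m and z of drive in the frame of tray between 0 and 0.01 m and angle between drive's own z axis and vertical below 0.17 rad and linear speed of drive below 0.02 m/s); the robot touches nothing.
It fails at once if the drive is dropped: not touched by the fingers while its underside is more than 45 mm above the desk (height (world z) of drive above 0.045 m and contact force between the fingers and drive below 0.02 N).
It also fails if it takes over 45 s, if anything falls off the work surface, if the arm or the gripper's body presses on something with over 40 N, if the wrist force passes 120 N, or if a joint passes its speed limit or range.

## Working session

There is one attempt and no reset: what is moved stays moved. The work goes in short steps, Python scripts to look and compute and a tool call to move; the robot and the scene stay as the last step left them, time stands still between calls to the robot, and variables do not carry over. Pictures are saved under pics/ and viewed, at most 10 in all, crops included, and the job is handed in when it is done.

Besides the shell and the picture viewer there is one more tool, called in YAML: its name, and indented under it one key for each argument. jog_arm: Moves the arm, as the interface text tells. Its arguments: {"type":"object","properties":{"motion":{"type":"array"},"claw":{"type":"number"},"squeeze":{"type":"number"}},"required":["motion"]}

```bash
mkdir -p pics
python3 - <<'E'
from cell import env
import cv2
for n in("scene","top"):
    im=env.read_camera(n); cv2.imwrite(f"pics/{n}0.png",im[...,::-1])
    p=env.camera_params(n); print({k:(v if not hasattr(v,'tolist') else v.round(4).tolist()) for k,v in p.items()} if not isinstance(p['extrinsics'],list) else p)
o=env.get_obs();print(o)
E
```

```text
{'fx': 415.0119143426804, 'fy': 415.0119143426804, 'cx': 256.02714474659683, 'cy': 188.96300312579052, 'k1': -0.052262102813344945, 'extrinsics': [[-0.6161, 0.7876, -0.0142, 0.359], [-0.672, -0.5161, 0.5311, 0.279], [0.4109, 0.3367, 0.8472, -1.1137], [0.0, 0.0, 0.0, 1.0]]}
{'fx': 420.0063143999376, 'fy': 420.0063143999376, 'cx': 253.6977211031711, 'cy': 192.32645425654735, 'k1': 0.013407523471686788, 'extrinsics': [[-0.0056, -0.9999, 0.0162, -0.0659], [0.994, -0.0038, 0.1097, -0.5332], [-0.1096, 0.0167, 0.9938, -1.0078], [0.0, 0.0, 0.0, 1.0]]}
{'time_s': 0.1, 'qpos': array([-69.78171094,  18.43261641,  -4.01579414,  83.16763921,
         1.29404003,  78.54124933,  -3.26083966]), 'joint_velocities': array([ 0.05397252, -0.16570489,  0.02147005, -0.31411679, -0.04475199,
       -0.01066466, -0.07162958]), 'effort': array([-3.25532737e-04, -4.92572629e+01, -4.05874969e-01, -3.13399065e+01,
       -6.40894426e-02,  3.94055096e-02,  5.61755553e-05]), 'tool_pos': array([0.21589011, 0.61257497, 0.2215982 ]), 'tool_rot': array([-1.79903675e+02,  4.47993518e-03,  1.60590521e+02]), 'force': array([ 0.32287954, -0.51979764,  0.20701176]), 'wrist_torque': array([-0.00538785, -0.02766876, -0.01647027]), 'grasp_force': 0.0, 'grip_width': 0.08734346466989303}
```

```bash
python3 -c "
import cv2,numpy as np
" ; ls
```

```text
pics
```

View pics/scene0.png

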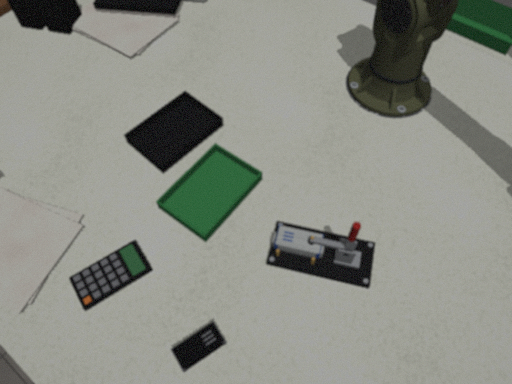

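View pics/top0.png

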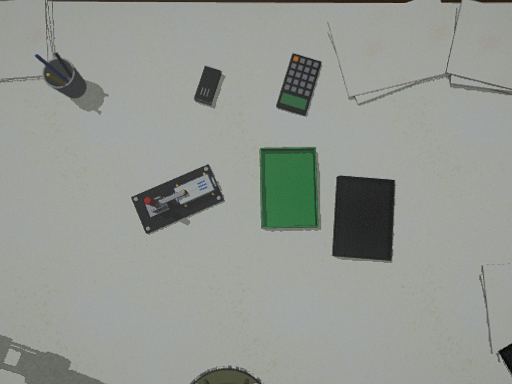

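The scene view shows the fixture at about (321,254), with the red handle at (354,232) and the silver drive at (298,240). The green tray is at (210,192). In the top view the fixture is at (178,199), the handle at (148,201), the drive at (197,189) and the green tray at (290,189). The black tray and black drive are separate from these.

```bash
cat > h.py <<'E'
import numpy as np,cv2
from cell import env
def ray(n,uv):
    p=env.camera_params(n);K=np.array([[p['fx'],0,p['cx']],[0,p['fy'],p['cy']],[0,0,1]])
    q=cv2.undistortPoints(np.float64(uv).reshape(-1,1,2),K,np.array([p['k1'],0,0,0])).reshape(-1,2)
    E=np.array(p['extrinsics']);R,t=E[:3,:3],E[:3,3]
    d=np.c_[q[:,0],-q[:,1],-np.ones(len(q))]@R
    return -R.T@t,d
def plane(n,uv,z):
    c,d=ray(n,uv);return c+d*((z-c[2])/d[:,2])[:,None]
def tri(a,b):
    (c1,d1),(c2,d2)=ray("scene",a),ray("top",b)
    s=np.linalg.lstsq(np.c_[d1[0],-d2[0]],c2-c1,rcond=None)[0]
    p,q=c1+s[0]*d1[0],c2+s[1]*d2[0];return (p+q)/2,np.linalg.norm(p-q)
def rect(pts):
    (c,s,a)=cv2.minAreaRect(np.float32(pts[:,:2]*1000));
    if s[0]<s[1]: s=s[::-1];a+=90
    return np.round(c,1),np.round(s,1),round(a,1)
def big(m,box=None):
    m=m.astype(np.uint8)
    if box: k=np.zeros_like(m);x0,y0,x1,y1=box;k[y0:y1,x0:x1]=1;m=m*k
    cs=cv2.findContours(m,cv2.RETR_EXTERNAL,cv2.CHAIN_APPROX_NONE)[0]
    return max(cs,key=cv2.contourArea).reshape(-1,2)
def hsv(n,im=None):
    return cv2.cvtColor(env.read_camera(n) if im is None else im,cv2.COLOR_RGB2HSV).astype(int)
E
python3 - <<'E'
from h import *
S=cv2.imread("pics/scene0.png")[...,::-1].copy();T=cv2.imread("pics/top0.png")[...,::-1].copy()
C={}
for n,im,fb,tb in(("scene",S,(255,210,390,300),(150,140,270,245)),("top",T,(125,155,230,240),(250,140,326,240))):
    h=hsv(n,im);H,Sa,V=h[...,0],h[...,1],h[...,2]
    g=big((H>45)&(H<80)&(Sa>100),tb);print(n,"tray",rect(plane(n,g,.03)))
    b=big(V<75,fb);print("base",rect(plane(n,b,.012)))
    r=big(((H<8)|(H>172))&(Sa>130),fb);print("red",r.min(0),r.max(0),r.mean(0))
    C[n]=r.mean(0)
    hull=np.zeros(V.shape,np.uint8);cv2.fillConvexPoly(hull,cv2.convexHull(b),1)
    bl=(H>95)&(H<130)&(Sa>60)&(V>60)&(hull>0)
    ys,xs=np.nonzero(bl);print("blue",len(xs),plane(n,[[xs.mean(),ys.mean()]],.049))
print(tri(C["scene"],C["top"]))
a=cv2.resize(S[205:300,255:390],None,fx=4,fy=4,interpolation=2);b=cv2.resize(T[150:245,122:257],None,fx=4,fy=4,interpolation=2)
cv2.imwrite("pics/c1.png",np.vstack([a,b])[:600 if 0 else None,:, ::-1][:,:540][::1] if 0 else cv2.resize(np.vstack([a,b]),(426,600))[...,::-1])
E
```

```text
scene tray (array([ 553.1, -150. ]), array([200.6, 143.7]), 0.9)
base (array([514.2, 118.3]), array([207.2, 122.3]), 113.4)
red [348 223] [359 240] [353.97619048 231.69047619]
blue 53 [[0.55739366 0.07484022 0.049     ]]
top tray (array([ 546.9, -154.6]), array([198.5, 138.3]), 0.7)
base (array([520. , 122.2]), array([209.3, 100. ]), 113.5)
red [144 197] [150 203] [146.9375 200.0625]
blue 78 [[0.54617479 0.06283012 0.049     ]]
(array([0.50622318, 0.16690583, 0.1338259 ]), np.float64(0.004650374713116256))
```

View pics/c1.png

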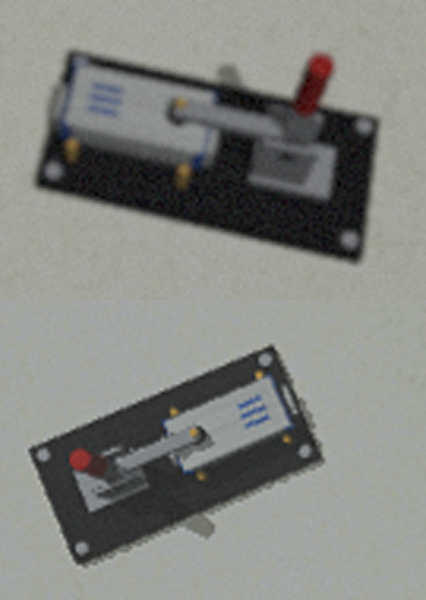

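The crops show the clamp still closed with its foot on the drive's near end. The four gold pins average about top pixel (195,190). Next I'll measure the drive body in both views.

Run:
```python
from h import *
u=np.array([np.cos(np.radians(113.5)),np.sin(np.radians(113.5))])
for n,fb in(("top",(178,160,225,225)),("scene",(260,215,330,275))):
    im=cv2.imread(f"pics/{n}0.png")[...,::-1].copy();h=hsv(n,im)
    V=h[...,2];b=big(V<75,(125,155,230,240) if n=="top" else (255,210,390,300))
    k=np.zeros(V.shape,np.uint8);cv2.fillConvexPoly(k,cv2.convexHull(b),1)
    m=(((V>125)&(h[...,1]<60))|((h[...,0]>95)&(h[...,0]<130)&(h[...,1]>60)&(V>60)))&(cv2.erode(k,np.ones((3,3)))>0)
    c=big(m,fb);print(n,rect(plane(n,c,.049)))
pins=[[175,411],[260,375],[201,477],[287,440]]
P=np.array([[122+x/3.156,150+(y-300)/3.156] for x,y in pins]);q=plane("top",P,.033);print(q.round(4),q.mean(0))
```

```text
top (array([540.5,  74.6]), array([97.7, 45.1]), 114.4)
scene (array([541.5,  80.9]), array([92.1, 48.7]), 106.4)
[[0.551  0.1191 0.033 ]
 [0.5791 0.0532 0.033 ]
 [0.4993 0.0983 0.033 ]
 [0.5279 0.0319 0.033 ]] [0.53933252 0.07563765 0.033     ]
```

```bash
cat >> h.py <<'E'
from scipy.spatial.transform import Rotation as Ro
def plan(p,yaw,n,rot0=None,pos0=None):
    o=env.get_obs();p0=np.array(o['tool_pos'] if pos0 is None else pos0);R=Ro.from_euler('xyz',o['tool_rot'] if rot0 is None else rot0,degrees=True)
    Rt=Ro.from_euler('xyz',[180,0,yaw],degrees=True)
    w=(R.inv()*Rt).as_rotvec(degrees=True)/n; d=(np.array(p)-p0)/n*100
    for i in range(n):
        print(np.round(R.inv().apply(d),2),np.round(w,2)); R=R*Ro.from_rotvec(w,degrees=True)
E
python3 -c "
from h import *
plan([.516,.134,.19],113.5,15)"
```

```text
[-2.95 -2.34  0.21] [-0.01  0.    3.14]
[-3.07 -2.18  0.21] [-0.01  0.    3.14]
[-3.19 -2.01  0.21] [-0.01  0.    3.14]
[-3.29 -1.83  0.21] [-0.01  0.    3.14]
[-3.39 -1.65  0.21] [-0.01  0.    3.14]
[-3.47 -1.46  0.21] [-0.01  0.    3.14]
[-3.55 -1.27  0.21] [-0.01  0.    3.14]
[-3.61 -1.07  0.21] [-0.01  0.    3.14]
[-3.66 -0.87  0.21] [-0.01  0.    3.14]
[-3.71 -0.67  0.21] [-0.01  0.    3.14]
[-3.74 -0.47  0.21] [-0.01  0.    3.14]
[-3.76 -0.26  0.21] [-0.01  0.    3.14]
[-3.77 -0.05  0.21] [-0.01  0.    3.14]
[-3.76  0.15  0.21] [-0.01  0.    3.14]
[-3.75  0.36  0.21] [-0.01  0.    3.14]
```

jog_arm:
  motion:
    - {"x": -2.95,"y": -2.35,"z": 0.2,"az": 3.14}
    - {"x": -3.1,"y": -2.2,"z": 0.2,"az": 3.14}
    - {"x": -3.2,"y": -2.0,"z": 0.2,"az": 3.14}
    - {"x": -3.3,"y": -1.8,"z": 0.2,"az": 3.14}
    - {"x": -3.4,"y": -1.65,"z": 0.2,"az": 3.14}
  claw: -1
  squeeze: 20

```text
$.motion[0]: bad value
```

jog_arm:
  motion:
    - {"x": -3.5,"y": -1.45,"z": 0.2,"az": 3.14}
    - {"x": -3.55,"y": -1.3,"z": 0.2,"az": 3.14}
    - {"x": -3.6,"y": -1.1,"z": 0.2,"az": 3.14}
    - {"x": -3.65,"y": -0.85,"z": 0.2,"az": 3.14}
    - {"x": -3.7,"y": -0.65,"z": 0.2,"az": 3.14}

```text
$.motion[0]: bad value
```

jog_arm:
  motion:
    - {"x": -3.75,"y": -0.45,"z": 0.2,"az": 3.14}
    - {"x": -3.75,"y": -0.25,"z": 0.2,"az": 3.14}
    - {"x": -3.75,"y": -0.05,"z": 0.2,"az": 3.14}
    - {"x": -3.75,"y": 0.15,"z": 0.2,"az": 3.14}
    - {"x": -3.75,"y": 0.35,"z": 0.2,"az": 3.14}

```text
$.motion[0]: bad value
```

```bash
python3 -c "
from h import *
im=env.read_camera('scene');cv2.imwrite('pics/s1.png',cv2.resize(im[140:310,220:440],None,fx=3,fy=3)[...,::-1])
o=env.get_obs();print(o['time_s'],o['tool_pos'],o['tool_rot'],o['grip_width'],o['qpos'])
plan([.516,.134,.105],113.5,3)"
```

```text
0.15 [0.21593354 0.61264653 0.22172869] [-1.79917035e+02  5.13857930e-03  1.60589440e+02] 0.08712456819765982 [-69.78046044  18.42889673  -4.01601072  83.15756322   1.29524054
  78.5417364   -3.26089218]
[-14.74 -11.72   3.91] [-3.00e-02  1.00e-02  1.57e+01]
[-17.36  -7.3    3.9 ] [-3.00e-02  1.00e-02  1.57e+01]
[-18.69  -2.33   3.9 ] [-3.00e-02  1.00e-02  1.57e+01]
```

View pics/s1.png

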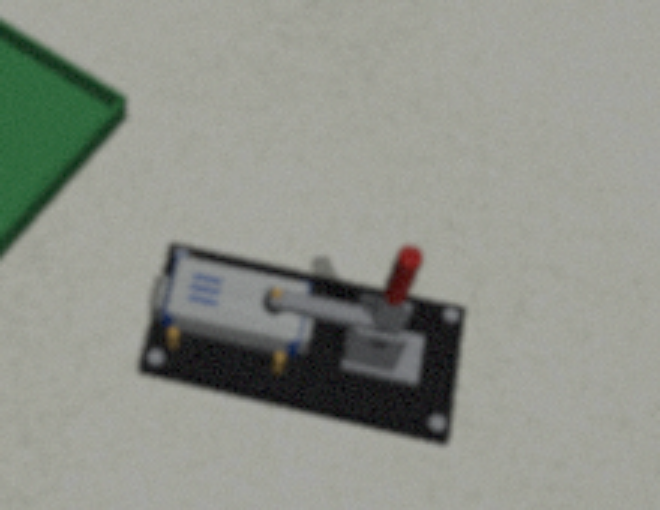

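All three calls were refused and the arm has not moved. The scene is unchanged, with the handle upright at crop (405,275). Each row probably needs all six keys.

jog_arm:
  motion:
    - {"x": -2.95,"y": -2.35,"z": 0.2,"ax": 0,"ay": 0,"az": 3.14}
    - {"x": -3.1,"y": -2.2,"z": 0.2,"ax": 0,"ay": 0,"az": 3.14}
    - {"x": -3.2,"y": -2.0,"z": 0.2,"ax": 0,"ay": 0,"az": 3.14}
    - {"x": -3.3,"y": -1.8,"z": 0.2,"ax": 0,"ay": 0,"az": 3.14}
    - {"x": -3.4,"y": -1.65,"z": 0.2,"ax": 0,"ay": 0,"az": 3.14}
  claw: -1
  squeeze: 20

```text
time_s: 0.65
tool_pos: [0.3174, 0.4518, 0.2122]
tool_rot: [-180.0, 0.0, 144.8]
force: [0.5, 0.3, 0.3]
grip_width: 0.055
grasp_force: 0.0
```

jog_arm:
  motion:
    - {"x": -3.5,"y": -1.45,"z": 0.2,"ax": 0,"ay": 0,"az": 3.14}
    - {"x": -3.55,"y": -1.3,"z": 0.2,"ax": 0,"ay": 0,"az": 3.14}
    - {"x": -3.6,"y": -1.1,"z": 0.2,"ax": 0,"ay": 0,"az": 3.14}
    - {"x": -3.65,"y": -0.85,"z": 0.2,"ax": 0,"ay": 0,"az": 3.14}
    - {"x": -3.7,"y": -0.65,"z": 0.2,"ax": 0,"ay": 0,"az": 3.14}

```text
time_s: 1.15
tool_pos: [0.4173, 0.2922, 0.2024]
tool_rot: [180.0, -0.0, 129.1]
force: [0.4, -0.6, -0.2]
grip_width: 0.0151
grasp_force: 0.0
```

jog_arm:
  motion:
    - {"x": -3.75,"y": -0.45,"z": 0.2,"ax": 0,"ay": 0,"az": 3.14}
    - {"x": -3.75,"y": -0.25,"z": 0.2,"ax": 0,"ay": 0,"az": 3.14}
    - {"x": -3.75,"y": -0.05,"z": 0.2,"ax": 0,"ay": 0,"az": 3.14}
    - {"x": -3.75,"y": 0.15,"z": 0.2,"ax": 0,"ay": 0,"az": 3.14}
    - {"x": -3.75,"y": 0.35,"z": 0.2,"ax": 0,"ay": 0,"az": 3.14}

```text
time_s: 1.65
tool_pos: [0.5173, 0.1331, 0.1924]
tool_rot: [180.0, -0.0, 113.4]
force: [0.3, 0.8, 0.2]
grip_width: 0.0004
grasp_force: 0.0
```

```bash
python3 -c "
from h import *
im=env.read_camera('scene');cv2.imwrite('pics/s2.png',cv2.resize(im[140:310,220:440],None,fx=3,fy=3)[...,::-1])
o=env.get_obs();print(o['time_s'],o['tool_pos'],o['tool_rot'],o['grip_width'],o['qpos'])
plan([.516,.134,.105],113.5,3)"
```

```text
1.7 [0.52054597 0.12535194 0.19231602] [179.96264267   0.29371696 112.75243822] 0.0007398308087565328 [-38.28200698   5.25416143  23.12269248 102.7273134   -1.86201398
  72.37181963   8.06776421]
[ 0.34 -0.03  2.91] [ 0.01  0.1  -0.25]
[ 0.33 -0.03  2.91] [ 0.01  0.1  -0.25]
[ 0.33 -0.03  2.91] [ 0.01  0.1  -0.25]
```

View pics/s2.png

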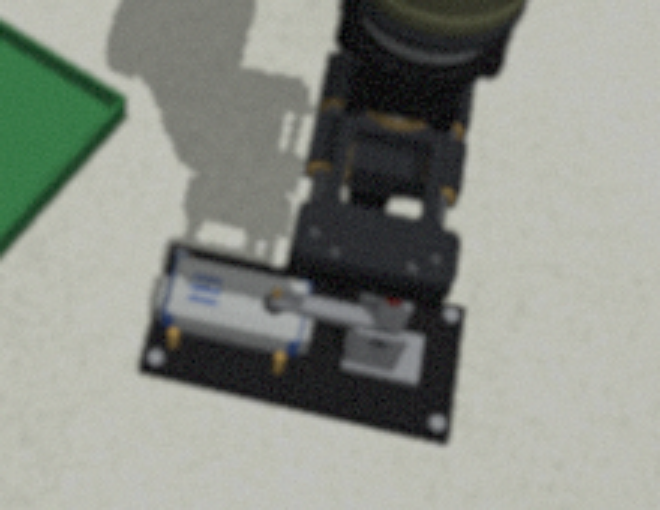

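The gripper is above the fixture and hides most of the red handle, now at crop (393,300). It is in line with the gap, so I'll descend.

jog_arm:
  motion:
    - {"x": 0,"y": 0,"z": 2,"ax": 0,"ay": 0,"az": 0}
    - {"x": 0,"y": 0,"z": 2.5,"ax": 0,"ay": 0,"az": 0}
    - {"x": 0,"y": 0,"z": 2.5,"ax": 0,"ay": 0,"az": 0}
    - {"x": 0,"y": 0,"z": 1.7,"ax": 0,"ay": 0,"az": 0}
    - {"x": 0,"y": 0,"z": 0,"ax": 0,"ay": 0,"az": 0}

```text
time_s: 2.2
tool_pos: [0.5145, 0.1339, 0.1028]
tool_rot: [-179.7, -0.0, 113.5]
force: [-0.7, -0.6, 0.1]
grip_width: 0.0006
grasp_force: 0.0
```

jog_arm:
  motion:
    - {"x": 1,"y": 0,"z": 0,"ax": 0,"ay": 0,"az": 0}
    - {"x": 1,"y": 0,"z": 0,"ax": 0,"ay": 0,"az": 0}
    - {"x": 1,"y": 0,"z": 0,"ax": 0,"ay": 0,"az": 0}
    - {"x": 1,"y": 0,"z": 0,"ax": 0,"ay": 0,"az": 0}
    - {"x": 1,"y": 0,"z": 0,"ax": 0,"ay": 0,"az": 0}

```text
time_s: 2.7
tool_pos: [0.4966, 0.182, 0.1061]
tool_rot: [179.9, -0.0, 113.5]
force: [0.6, -0.8, -0.4]
grip_width: 0.0004
grasp_force: 0.1
```

jog_arm:
  motion:
    - {"x": 1,"y": 0,"z": 0,"ax": 0,"ay": 0,"az": 0}
    - {"x": 1,"y": 0,"z": 0,"ax": 0,"ay": 0,"az": 0}
    - {"x": 1,"y": 0,"z": 0,"ax": 0,"ay": 0,"az": 0}
    - {"x": 0,"y": 0,"z": 0,"ax": 0,"ay": 0,"az": 0}
    - {"x": 0,"y": 0,"z": 0,"ax": 0,"ay": 0,"az": 0}

```text
time_s: 3.2
tool_pos: [0.4849, 0.2079, 0.1055]
tool_rot: [-180.0, 0.0, 113.5]
force: [0.5, -0.4, -0.8]
grip_width: 0.0007
grasp_force: 0.0
```

```bash
python3 -c "
from h import *
im=env.read_camera('scene');cv2.imwrite('pics/s3.png',cv2.resize(im[140:310,220:440],None,fx=3,fy=3)[...,::-1])
o=env.get_obs();print(o['time_s'],o['tool_pos'],o['tool_rot'],o['force'])"
```

```text
3.25 [0.48511501 0.20747158 0.10553891] [1.79998815e+02 1.91686163e-02 1.13471687e+02] [-0.47677893 -0.38563686  0.33952036]
```

View pics/s3.png

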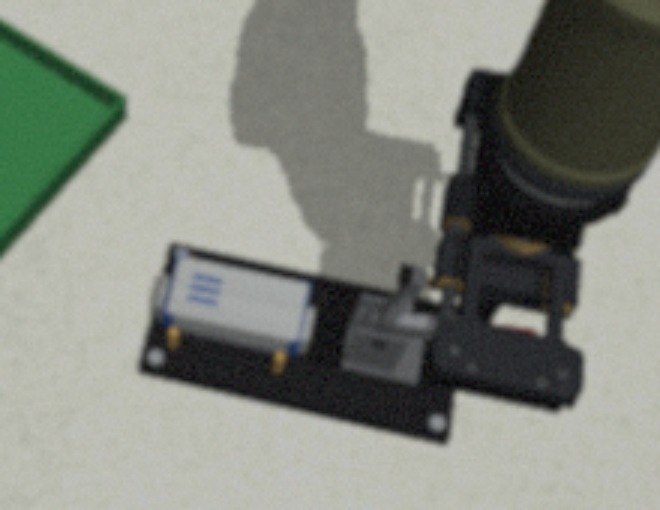

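The clamp has been thrown over: the bar stands upright at crop (408,275) and the drive is clear and still seated. I'll withdraw upwards and measure the drive again in the same step.

jog_arm:
  motion:
    - {"x": 0,"y": 0,"z": -3,"ax": 0,"ay": 0,"az": 0}
    - {"x": 0,"y": 0,"z": -3,"ax": 0,"ay": 0,"az": 0}
    - {"x": 0,"y": 0,"z": -3,"ax": 0,"ay": 0,"az": 0}
    - {"x": 0,"y": 0,"z": -1,"ax": 0,"ay": 0,"az": 0}
    - {"x": 0,"y": 0,"z": 0,"ax": 0,"ay": 0,"az": 0}
  claw: 1

```text
time_s: 3.75
tool_pos: [0.4861, 0.2077, 0.207]
tool_rot: [179.8, -0.0, 113.4]
force: [0.9, 0.0, -0.5]
grip_width: 0.032
grasp_force: 0.0
```

Run:
```python
from h import *
for n,bx in(("scene",(265,215,330,265)),("top",(170,160,225,225))):
    im=env.read_camera(n);cv2.imwrite(f"pics/m_{n}.png",im[...,::-1]);h=hsv(n,im);H,S,V=h[...,0],h[...,1],h[...,2]
    b=(S>70)&(H>95)&(H<130)&(V>60)
    m=np.zeros(V.shape,bool);x0,y0,x1,y1=bx
    m[y0:y1,x0:x1]=b[y0:y1,x0:x1]
    ys,xs=np.nonzero(m);q=plane(n,np.c_[xs,ys],.049);print(n,len(xs),rect(q))
a=cv2.imread("pics/m_scene.png")[205:275,255:355];b=cv2.imread("pics/m_top.png")[150:220,140:240]
cv2.imwrite("pics/c2.png",cv2.resize(np.hstack([a,b]),(800,280),interpolation=2))
o=env.get_obs();print(o['time_s'],o['tool_pos'],o['tool_rot'])
plan([.541,.077,.19],113.5,5)
```

```text
scene 37 (array([549.4,  79.3]), array([92.4, 48.4]), 112.2)
top 72 (array([539.6,  77.2]), array([92.7, 47.1]), 113.7)
3.85 [0.4844873  0.2072663  0.20433661] [-1.79905919e+02  1.16542545e-02  1.13460437e+02]
[-2.84  0.    0.29] [-0.02  0.   -0.01]
[-2.84 -0.    0.29] [-0.02  0.   -0.01]
[-2.84 -0.    0.29] [-0.02  0.   -0.01]
[-2.84 -0.    0.29] [-0.02  0.   -0.01]
[-2.84 -0.    0.29] [-0.02  0.   -0.01]
```

View pics/c2.png

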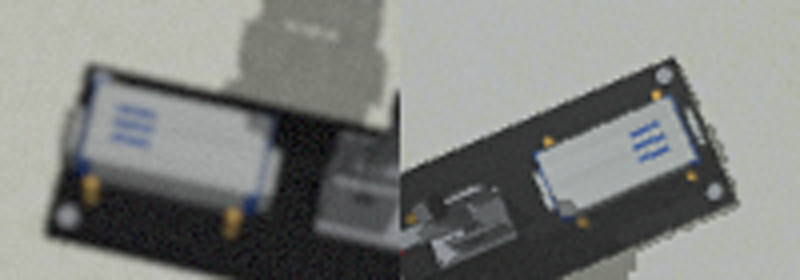

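The drive is fully clear in both views and still seated between its four pins. In the top crop its centre is at (617,158). It measures (0.540, 0.077) at yaw 113.7°, and the 93 x 47 mm outline matches its size. Moving over it.

jog_arm:
  motion:
    - {"x": -2.84,"y": 0,"z": 0.3,"ax": 0,"ay": 0,"az": 0}
    - {"x": -2.84,"y": 0,"z": 0.3,"ax": 0,"ay": 0,"az": 0}
    - {"x": -2.84,"y": 0,"z": 0.3,"ax": 0,"ay": 0,"az": 0}
    - {"x": -2.84,"y": 0,"z": 0.3,"ax": 0,"ay": 0,"az": 0}
    - {"x": -2.84,"y": 0,"z": 0.3,"ax": 0,"ay": 0,"az": 0}

```text
time_s: 4.35
tool_pos: [0.5407, 0.0762, 0.1883]
tool_rot: [-179.8, -0.0, 113.5]
force: [0.1, 0.4, 0.5]
grip_width: 0.0801
grasp_force: 0.0
```

jog_arm:
  motion:
    - {"x": 0,"y": 0,"z": 2.5,"ax": 0,"ay": 0,"az": 0}
    - {"x": 0,"y": 0,"z": 4,"ax": 0,"ay": 0,"az": 0}
    - {"x": 0,"y": 0,"z": 3.5,"ax": 0,"ay": 0,"az": 0}
    - {"x": 0,"y": 0,"z": 2,"ax": 0,"ay": 0,"az": 0}
    - {"x": 0,"y": 0,"z": 0,"ax": 0,"ay": 0,"az": 0}

```text
time_s: 4.85
tool_pos: [0.5374, 0.0765, 0.0656]
tool_rot: [-179.4, -0.0, 113.5]
force: [-0.6, -0.8, 0.7]
grip_width: 0.087
grasp_force: 0.0
```

jog_arm:
  motion:
    - {"x": 0,"y": 0,"z": 2,"ax": 0,"ay": 0,"az": 0}
    - {"x": 0,"y": 0,"z": 2,"ax": 0,"ay": 0,"az": 0}
    - {"x": 0,"y": 0,"z": 1,"ax": 0,"ay": 0,"az": 0}
    - {"x": 0,"y": 0,"z": 0,"ax": 0,"ay": 0,"az": 0}
    - {"x": 0,"y": 0,"z": 0,"ax": 0,"ay": 0,"az": 0}

```text
time_s: 5.35
tool_pos: [0.5421, 0.0776, 0.0213]
tool_rot: [180.0, 0.0, 113.5]
force: [0.0, -0.8, 0.1]
grip_width: 0.0871
grasp_force: 0.0
```

jog_arm:
  motion:
    - {"x": 0,"y": 0,"z": 0,"ax": 0,"ay": 0,"az": 0}
    - {"x": 0,"y": 0,"z": 0,"ax": 0,"ay": 0,"az": 0}
    - {"x": 0,"y": 0,"z": 0,"ax": 0,"ay": 0,"az": 0}
    - {"x": 0,"y": 0,"z": 0,"ax": 0,"ay": 0,"az": 0}
    - {"x": 0,"y": 0,"z": 0,"ax": 0,"ay": 0,"az": 0}
  claw: -1
  squeeze: 20

```text
time_s: 5.85
tool_pos: [0.5417, 0.0777, 0.0208]
tool_rot: [180.0, -0.0, 113.5]
force: [0.6, -0.7, 0.1]
grip_width: 0.0548
grasp_force: 0.0
```

jog_arm:
  motion:
    - {"x": 0,"y": 0,"z": 0,"ax": 0,"ay": 0,"az": 0}
    - {"x": 0,"y": 0,"z": 0,"ax": 0,"ay": 0,"az": 0}
    - {"x": 0,"y": 0,"z": 0,"ax": 0,"ay": 0,"az": 0}
    - {"x": 0,"y": 0,"z": 0,"ax": 0,"ay": 0,"az": 0}
    - {"x": 0,"y": 0,"z": 0,"ax": 0,"ay": 0,"az": 0}

```text
time_s: 6.35
tool_pos: [0.5416, 0.0776, 0.0206]
tool_rot: [180.0, -0.0, 113.5]
force: [0.2, -0.5, 1.3]
grip_width: 0.0439
grasp_force: 20.0
```

Width 43.9 mm at 20 N, so the grip is good. Lifting.

jog_arm:
  motion:
    - {"x": 0,"y": 0,"z": -0.5,"ax": 0,"ay": 0,"az": 0}
    - {"x": 0,"y": 0,"z": -1,"ax": 0,"ay": 0,"az": 0}
    - {"x": 0,"y": 0,"z": -1.5,"ax": 0,"ay": 0,"az": 0}
    - {"x": 0,"y": 0,"z": -2,"ax": 0,"ay": 0,"az": 0}
    - {"x": 0,"y": 0,"z": -2,"ax": 0,"ay": 0,"az": 0}
  squeeze: 30

```text
time_s: 6.85
tool_pos: [0.5418, 0.0775, 0.0924]
tool_rot: [180.0, 0.0, 113.5]
force: [1.2, 0.7, -0.7]
grip_width: 0.0437
grasp_force: 30.0
```

```bash
python3 -c "
from h import *
o=env.get_obs();print(o['force'],o['grasp_force'],o['grip_width'],o['tool_pos'])
plan([.55,-.152,.091],90,10,rot0=[180,0,113.5],pos0=[.5415,.0777,.091])"
```

```text
[ 1.21341897  0.6616641  -0.68230958] 29.99677204526961 0.04374523808597138 [0.54179638 0.07752082 0.09242616]
[-2.14 -0.84 -0.  ] [ 0.   -0.    2.35]
[-2.17 -0.75 -0.  ] [ 0.   -0.    2.35]
[-2.2  -0.66 -0.  ] [ 0.   -0.    2.35]
[-2.23 -0.57 -0.  ] [ 0.   -0.    2.35]
[-2.25 -0.48 -0.  ] [ 0.   -0.    2.35]
[-2.27 -0.38 -0.  ] [ 0.   -0.    2.35]
[-2.28 -0.29 -0.  ] [ 0.   -0.    2.35]
[-2.29 -0.2  -0.  ] [ 0.   -0.    2.35]
[-2.3 -0.1 -0. ] [ 0.   -0.    2.35]
[-2.3  -0.01 -0.  ] [ 0.   -0.    2.35]
```

jog_arm:
  motion:
    - {"x": -2.15,"y": -0.85,"z": 0,"ax": 0,"ay": 0,"az": 2.35}
    - {"x": -2.15,"y": -0.75,"z": 0,"ax": 0,"ay": 0,"az": 2.35}
    - {"x": -2.2,"y": -0.65,"z": 0,"ax": 0,"ay": 0,"az": 2.35}
    - {"x": -2.25,"y": -0.55,"z": 0,"ax": 0,"ay": 0,"az": 2.35}
    - {"x": -2.25,"y": -0.5,"z": 0,"ax": 0,"ay": 0,"az": 2.35}

```text
time_s: 7.35
tool_pos: [0.5453, -0.0402, 0.0901]
tool_rot: [-179.9, 0.0, 101.5]
force: [-0.0, -0.3, -1.7]
grip_width: 0.0436
grasp_force: 30.0
```

jog_arm:
  motion:
    - {"x": -2.25,"y": -0.4,"z": 0,"ax": 0,"ay": 0,"az": 2.35}
    - {"x": -2.3,"y": -0.3,"z": 0,"ax": 0,"ay": 0,"az": 2.35}
    - {"x": -2.3,"y": -0.2,"z": 0,"ax": 0,"ay": 0,"az": 2.35}
    - {"x": -2.3,"y": -0.1,"z": 0,"ax": 0,"ay": 0,"az": 2.35}
    - {"x": -2.3,"y": 0,"z": 0,"ax": 0,"ay": 0,"az": 2.35}

```text
time_s: 7.85
tool_pos: [0.5499, -0.1544, 0.0905]
tool_rot: [180.0, 0.0, 89.8]
force: [-0.1, -0.3, -1.8]
grip_width: 0.0438
grasp_force: 30.0
```

```bash
python3 -c "
from h import *
im=env.read_camera('scene');cv2.imwrite('pics/s4.png',cv2.resize(im[80:310,140:440],None,fx=2,fy=2)[...,::-1])
o=env.get_obs();print(o['force'],o['grasp_force'],o['grip_width'],o['tool_pos'],o['tool_rot'])"
```

```text
[ 0.33209862 -4.08960478 -1.11754042] 29.99573841691017 0.0437559196747306 [ 0.54939969 -0.15983637  0.09087299] [179.950968     0.2374174   89.43083416]
```

View pics/s4.png

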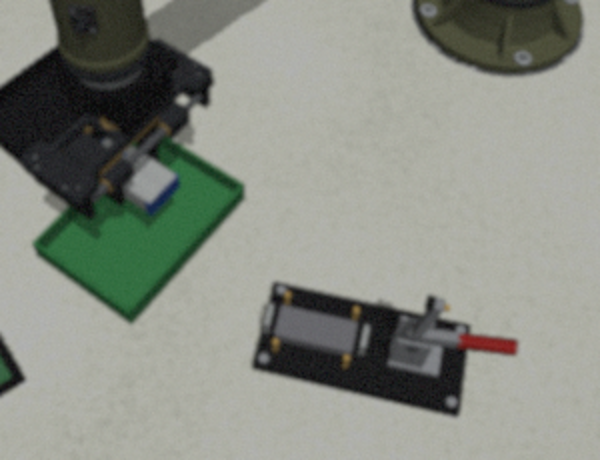

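The drive is held over the green tray, and the clamp is open with its handle lying over at (490,344). The fingertips reach about 4 mm below the drive's underside. I'll lower until the tips are just off the tray floor and release there.

jog_arm:
  motion:
    - {"x": 0,"y": 0,"z": 2,"ax": 0,"ay": 0,"az": 0}
    - {"x": 0,"y": 0,"z": 2.5,"ax": 0,"ay": 0,"az": 0}
    - {"x": 0,"y": 0,"z": 2,"ax": 0,"ay": 0,"az": 0}
    - {"x": 0,"y": 0,"z": 1,"ax": 0,"ay": 0,"az": 0}
    - {"x": 0,"y": 0,"z": 0,"ax": 0,"ay": 0,"az": 0}

```text
time_s: 8.4
tool_pos: [0.5487, -0.1527, 0.0141]
tool_rot: [-179.8, -0.0, 89.9]
force: [-0.5, 0.2, -1.8]
grip_width: 0.0433
grasp_force: 30.0
```

jog_arm:
  motion:
    - {"x": 0,"y": 0,"z": 0.3,"ax": 0,"ay": 0,"az": 0}
    - {"x": 0,"y": 0,"z": 0.3,"ax": 0,"ay": 0,"az": 0}
    - {"x": 0,"y": 0,"z": 0.2,"ax": 0,"ay": 0,"az": 0}
    - {"x": 0,"y": 0,"z": 0,"ax": 0,"ay": 0,"az": 0}
    - {"x": 0,"y": 0,"z": 0,"ax": 0,"ay": 0,"az": 0}

```text
time_s: 8.9
tool_pos: [0.5501, -0.1524, 0.0079]
tool_rot: [180.0, -0.0, 90.0]
force: [-0.5, 0.3, -1.5]
grip_width: 0.0435
grasp_force: 30.0
```

jog_arm:
  motion:
    - {"x": 0,"y": 0,"z": 0.2,"ax": 0,"ay": 0,"az": 0}
    - {"x": 0,"y": 0,"z": 0,"ax": 0,"ay": 0,"az": 0}
    - {"x": 0,"y": 0,"z": 0,"ax": 0,"ay": 0,"az": 0}
    - {"x": 0,"y": 0,"z": 0,"ax": 0,"ay": 0,"az": 0}
    - {"x": 0,"y": 0,"z": 0,"ax": 0,"ay": 0,"az": 0}

```text
time_s: 9.4
tool_pos: [0.5499, -0.1524, 0.0056]
tool_rot: [180.0, -0.0, 90.0]
force: [-0.3, 0.3, -1.6]
grip_width: 0.0438
grasp_force: 30.0
```

jog_arm:
  motion:
    - {"x": 0,"y": 0,"z": 0,"ax": 0,"ay": 0,"az": 0}
    - {"x": 0,"y": 0,"z": 0,"ax": 0,"ay": 0,"az": 0}
    - {"x": 0,"y": 0,"z": 0,"ax": 0,"ay": 0,"az": 0}
    - {"x": 0,"y": 0,"z": 0,"ax": 0,"ay": 0,"az": 0}
    - {"x": 0,"y": 0,"z": 0,"ax": 0,"ay": 0,"az": 0}
  claw: 1

```text
time_s: 9.9
tool_pos: [0.5499, -0.1525, 0.0056]
tool_rot: [180.0, -0.0, 90.0]
force: [-0.2, -1.2, 0.3]
grip_width: 0.0759
grasp_force: 0.0
```

jog_arm:
  motion:
    - {"x": 0,"y": 0,"z": -1,"ax": 0,"ay": 0,"az": 0}
    - {"x": 0,"y": 0,"z": -2,"ax": 0,"ay": 0,"az": 0}
    - {"x": 0,"y": 0,"z": -4,"ax": 0,"ay": 0,"az": 0}
    - {"x": 0,"y": 0,"z": -4,"ax": 0,"ay": 0,"az": 0}
    - {"x": 0,"y": 0,"z": -3,"ax": 0,"ay": 0,"az": 0}

```text
time_s: 10.4
tool_pos: [0.5506, -0.153, 0.1489]
tool_rot: [179.8, 0.0, 90.0]
force: [-0.1, 0.5, -0.3]
grip_width: 0.087
grasp_force: 0.0
```

jog_arm:
  motion:
    - {"x": -3,"y": 0,"z": -1,"ax": 0,"ay": 0,"az": 0}
    - {"x": -4,"y": 0,"z": 0,"ax": 0,"ay": 0,"az": 0}
    - {"x": -4,"y": 0,"z": 0,"ax": 0,"ay": 0,"az": 0}
    - {"x": -2,"y": 0,"z": 0,"ax": 0,"ay": 0,"az": 0}
    - {"x": 0,"y": 0,"z": 0,"ax": 0,"ay": 0,"az": 0}

```text
time_s: 10.9
tool_pos: [0.5483, -0.2872, 0.1566]
tool_rot: [180.0, 0.2, 89.6]
force: [-0.4, 0.3, 0.2]
grip_width: 0.087
grasp_force: 0.0
```

```bash
python3 -c "
from h import *
im=env.read_camera('scene');cv2.imwrite('pics/s5.png',cv2.resize(im[80:310,140:440],None,fx=2,fy=2)[...,::-1])
o=env.get_obs();print(o['force'],o['grasp_force'],o['grip_width'],o['tool_pos'],o['tool_rot'])"
```

```text
[ 0.61760947 -0.4268872  -1.21915152] 0.0 0.08704573111739496 [ 0.54912963 -0.28427832  0.15619438] [1.79986157e+02 3.80739515e-02 8.97811777e+01]
```

View pics/s5.png

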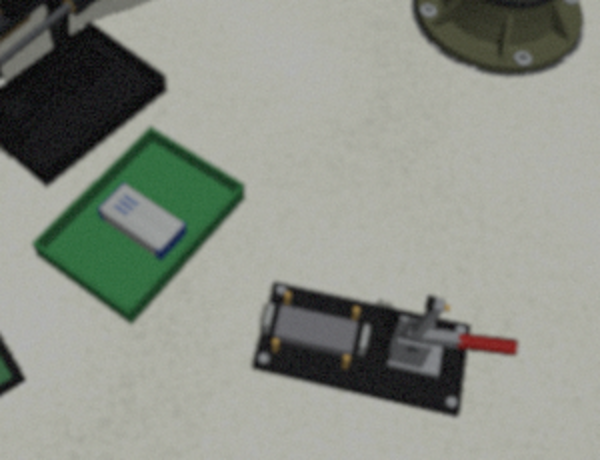

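The drive lies flat in the middle of the green tray at (142,221). The clamp is still open and the gripper is clear of everything.

```bash
python3 -c "
from cell import env
print(env.sign_off())"
```

```text
the job is handed in; nothing more can be done
None
```

The clamp is open and the silver drive lies flat in the middle of the green tray. The gripper is clear of everything, and I handed the job in at about 11 s; the hand-in returned no verdict.

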